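# Find the catch of the sample safe's key and slide the lid open

### The job

Open the locked sample safe. Its orange key already stands in the lock: turn it gently back and forth, trying it downwards with light pressure, until you find the hidden position where it sinks in; keep it pushed in and turn it clockwise (seen from above) until its handle points at the two green dots. Let go of the key, then push the blue lid by its tab, away from the lock, until it is fully open, and do not disturb the vials and the timer beside the safe.

Things in the scene. Friction and masses are not known exactly. Their poses are not given: they have to be found in the camera images.
- safe: White sample safe, fixed, 233 x 120 x 48 mm. Origin: on the lock's vertical axis at worktop level; z up; x runs from the lock towards the lid, the way the lid opens. Reaches x = -46 to 187, y = -60 to 60 mm. Lock house: x = -46 to 42, flat deck at z = 48. Lid rails and end stop: tops at z = 40. Green dots on the deck at x = 0, y = +-30 mm mark the open direction.
- lock (a point): Centre of the steel collar round the key (radius 16 mm), at its top, z = 56 mm, on the lock's axis. Below, out of sight, a stiff brass drum has a slot for the key's blade. Its locked direction is hidden and differs each time: between 0.90 rad clockwise and 0.10 rad anticlockwise (from above) of the safe's +x axis; the key fits either way round and enters within about 0.12 rad of it.
- dots (a point): Point on the lock's axis at deck height, z = 48 mm, midway between the green dots. With the key in, the drum turns clockwise against 0.12 N m of friction (the blade has 0.12 rad of play in it). The lid is free when the key has brought it to the line of the dots, the safe's y axis; about 0.2 rad farther is a stop: do not force it. The drum stays where it is left.
- key: T-shaped key, loose but captive, upright in the lock, 70 g. Origin: foot of its blade on its axis; z up; x along blade and handle bar (a half turn looks the same). A spring (3 N, 4.5 N fully in) holds the origin 25.5 mm above the worktop. Where it does not fit it stops hard after 1.5 mm; in the slot it sinks 10 mm. Let go, it springs up again, which is fine.
- key_handle (a point): Centre of the key's orange handle bar, 68.5 mm above the key's origin, 94 mm above the worktop at rest. Bar 54 mm long (key's x), 10 mm thick (key's y), 24 mm high. It starts within 0.25 rad of a direction 0.40 rad clockwise of the safe's x axis. Same axes as the key.
- lid: Blue sliding lid, 80 x 100 x 5 mm, 0.13 to 0.25 kg, in rails on the safe. Origin: centre of its underside; x is the opening direction. In the safe's frame its origin lies at x = 86, z = 29 mm when shut, x = 141 mm fully open against the end stop: 55 mm of travel, under 5 N. Locked, it moves about 2 mm at most.
- lid_tab (a point): Middle of the near face (towards the lock) of the lid's grey push tab, an upright plate 10 mm thick (x), 50 mm wide (y), from z = 34 to 67 mm. This point lies at z = 50 mm, 93 mm from the lock's axis when shut. The space between lock house (ends at 42 mm) and tab is free.
- vial_0: Clear vial with a white cap, 24 x 24 x 56 mm, standing on the worktop to the right of the safe (its -y side). Origin: centre of its underside.
- vial_1: Clear vial with a black cap, 24 x 24 x 56 mm, standing on the worktop to the right of the safe (its -y side). Origin: centre of its underside.
- timer: Small white timer, 58 x 66 x 20 mm, lying on the worktop to the left of the safe (its +y side). Origin: centre of its underside.
There are look-alikes about, which are no part of the job. Of the things shaped like the lid, the blue one is meant.

How it is judged:
By the outcome, as a careful person would: the job done as asked, in the order asked, and still so for the second after the job is handed in, with the robot touching nothing.
It also fails if it takes over 64 s, if anything falls off the work surface, if the arm or the gripper's body presses on something with over 40 N, if the wrist force passes 120 N, or if a joint passes its speed limit or range.

### The arm

A 6-joint arm with a two-finger parallel gripper is mounted at the origin on a cart in front of the work surface, level with it; the furniture and walls round the work are solid. World frame = base frame: x ahead of the robot, y to its left, z up, the work surface at z = 0. Lengths are in mm, angles in rad, forces in N, time in s.
With the tool pointing down it reaches from about 350 to 1000 mm from the base axis. Payload 7.1 kg.
Tool frame: the origin (TCP) lies on the centre line of the jaws, within the pads' length; the fingertips stand 25 mm ahead of it and the grasp point (between the pads) lies 6 mm ahead of it; z points along the fingers, x is the direction in which the jaws open and shut, and the axes are right-handed (so a half turn about z gives the same grasp; the last joint's range is limited). The gripper opens to 85 mm and grips with 20 to 120 N. Pads are 22 mm wide; open, the fingers measure 114 mm over their backs; the gripper's body (76 mm by 85 mm) begins 54 mm behind the grasp point. The pads swing forward as they close: fully open they stand 13 mm farther back than shut.
Start: joints at [-1.35, 0.423, 1.63, -0, 1.089, -0.019], TCP at [148.462, -607.095, 256.319] pointing down, gripper open.
Joint ranges: [-3, 3], [-0.9, 2.11], [0.09, 2.58], [-1.31, 4.45], [0.11, 2.69], [-2.54, 2.54]. Speed limits (rad/s): [2.39, 2.39, 3.01, 3.14, 3.14, 3.14].

### API

Orientations are given as [roll, pitch, yaw] about the fixed x, y, z axes, in that order (R = Rz(yaw) Ry(pitch) Rx(roll)).
In Python, from station import arm gives the robot as it stands. Calls block until the motion is done:
- arm.reach(position, orientation): joint-space move of the TCP to a pose.
- arm.move_straight(position, orientation=None, speed=150): straight line of the TCP; orientation=None keeps the orientation; speed is the mean speed in mm/s.
- arm.movej(angles): joint-space move.
- arm.grip(opening): finger opening in mm; the grip force is fixed at half the most; returns when the fingers have stopped.
- arm.dwell(seconds).
- arm.inverse_kinematics(position, orientation): joint angles nearest the present ones, or None.
- arm.observe(): the state.
- arm.read_camera(name): name is "side" or "top" or "wrist"; returns a dict with "img" (480x640x3 uint8, red, green, blue), "intrinsics" (3x3 intrinsics, pixels), "k1" (the pictures are not rectified: a ray, as slopes to the right and down, at radius r is drawn at 1 + k1 r^2 times it, then the intrinsics apply), "extrinsics" (4x4, takes a point from camera to world coordinates). Camera axes: x right, y up, looking along -z (the intrinsics and any distortion apply to the point x, -y, -z); pixel columns grow to the right and rows downward; lengths in mm; the calibration is good to about 2 mm. A picture is of the moment at which its call begins. There is no depth.
A pose or a line that the arm cannot do raises arm.Unreachable and nothing moves.
- arm.job_done(): hands the job in, once; it reports no verdict.
The state is a dict: "time_s": time; "qpos": joint angles; "dq": joint speeds; "joint_torque": joint torques, N m; "eef_pos": TCP position; "tool_rot": TCP orientation; "contact_force": force on the tool from outside, world axes, zero at the start; "moment": the same for the moment, N m; "width": finger opening in mm.
Only numpy, scipy, OpenCV 4.12 (cv2) and the standard library are available. Lean on these libraries where they do the work, as an engineer would, in place of code of your own. Each camera call takes 0.05 s, during which the arm holds its last target.

## Working session

There is one attempt and no reset: what is moved stays moved. The work goes in short steps, each a Python script; the robot and the scene stay as the last script left them, time stands still between calls to the robot, and variables do not carry over. Pictures are saved under pics/ and viewed, and the job is handed in when it is done.

```bash
ls; mkdir -p pics
python3 - <<'E'
from station import arm
import cv2
s=arm.observe();print({k:s[k] for k in s})
for n in ["side","top","wrist"]:
    d=arm.read_camera(n);cv2.imwrite(f"pics/a_{n}.png",d["img"][:,:,::-1]);print(n,d["intrinsics"],d["k1"],d["extrinsics"])
E
```

```text
pics
{'time_s': 0.0, 'qpos': array([-1.34998501e+00,  4.23864823e-01,  1.63070723e+00,  2.27192331e-05,
        1.08857119e+00, -1.89957386e-02]), 'dq': array([-7.88052098e-05,  2.76216053e-04,  5.42583600e-05,  6.14403719e-04,
        1.32147819e-03, -1.85172102e-05]), 'joint_torque': array([-1.88661012e-03, -5.57395792e+01, -2.81745332e+01, -1.34222128e-04,
        7.49136874e-03,  2.10246199e-06]), 'eef_pos': array([ 148.36803632, -606.60815151,  255.52390637]), 'tool_rot': array([-3.14154309e+00,  1.54992432e-03, -1.33099978e+00]), 'contact_force': array([0.43157304, 0.52174116, 0.7031871 ]), 'moment': array([-0.01415028,  0.02477695, -0.01325543]), 'width': 85.14930949520613}
side [[475.72125221   0.         318.14581555]
 [  0.         475.72125221 239.13150813]
 [  0.           0.           1.        ]] -0.0711938152442228 [[ 9.89449123e-01  9.45437102e-02 -1.09781235e-01  4.25658691e+02]
 [-1.44879493e-01  6.48832542e-01 -7.47011556e-01 -4.90781814e+02]
 [ 6.04393613e-04  7.55034979e-01  6.55684234e-01  6.37264333e+02]
 [ 0.00000000e+00  0.00000000e+00  0.00000000e+00  1.0000
[... 154 characters left out ...]
03221141 [[ 1.32166836e-02  9.86763662e-01 -1.61625475e-01  3.44985946e+02]
 [-9.99830255e-01  1.09667056e-02 -1.48051753e-02  1.45847502e+02]
 [-1.28367100e-02  1.61793715e-01  9.86741107e-01  1.10502400e+03]
 [ 0.00000000e+00  0.00000000e+00  0.00000000e+00  1.00000000e+00]]
wrist [[386.46467654   0.         318.41404705]
 [  0.         386.46467654 236.97664838]
 [  0.           0.           1.        ]] 0.015740934406609466 [[ 2.37252244e-01  9.18273683e-01  3.16993401e-01  2.28740696e+02]
 [-9.71446273e-01  2.24894656e-01  7.55945214e-02 -5.87472029e+02]
 [-1.87366217e-03 -3.25877028e-01  9.45410309e-01  3.73891968e+02]
 [ 0.00000000e+00  0.00000000e+00  0.00000000e+00  1.00000000e+00]]
```

View pics/a_side.png

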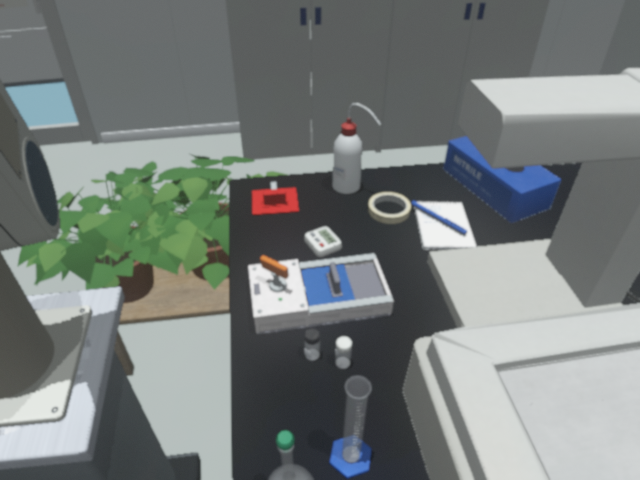

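View pics/a_top.png

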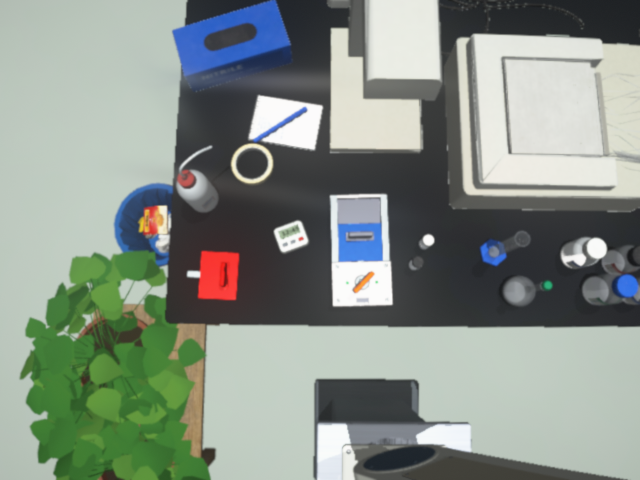

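The side view shows the white safe at about (320,290) with the orange key at (274,266) and the blue lid at (330,283). In the top view the safe is at (361,250), the key at (363,282) and the blue lid with its tab at (360,237). The look-alike is the red plate at top (219,275) / side (275,201); the blue one in the safe fits the description. Enlarging to confirm.

Run:
```python
import cv2
a=cv2.imread("pics/a_top.png")[185:315,310:450];cv2.imwrite("pics/b_top.png",cv2.resize(a,None,fx=4.6,fy=4.6,interpolation=cv2.INTER_CUBIC))
a=cv2.imread("pics/a_side.png")[220:380,235:405];cv2.imwrite("pics/b_side.png",cv2.resize(a,None,fx=3.7,fy=3.7,interpolation=cv2.INTER_CUBIC))
```

```text
(no output)
```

View pics/b_top.png

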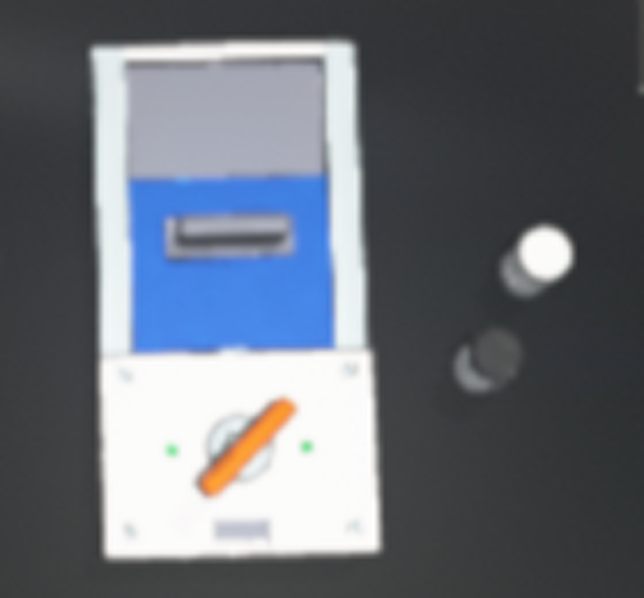

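View pics/b_side.png

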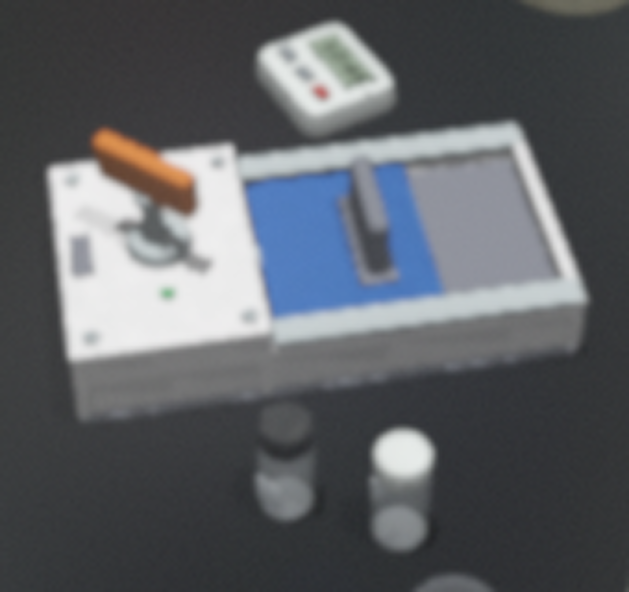

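View pics/a_wrist.png

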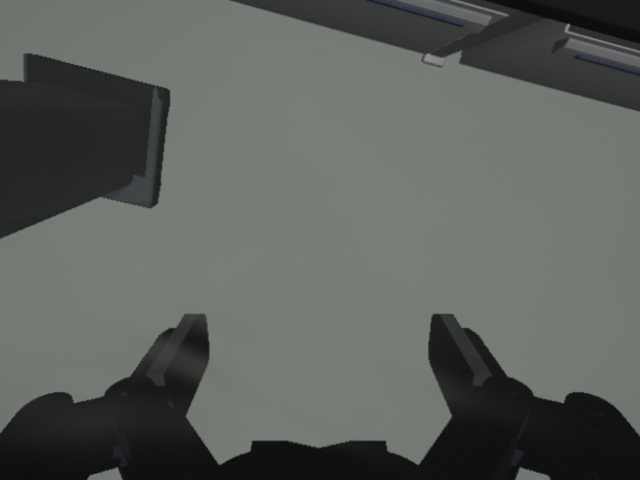

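Confirmed: the blue lid in the safe has the grey tab at top crop (230,235), the green dots are at (172,450) and (307,446), and the key bar runs (203,488)–(290,407). Now fitting the poses.

```bash
cat > h.py <<'E'
import numpy as np, cv2
from scipy.optimize import least_squares
def proj(d,P):
    E=np.asarray(d["extrinsics"]);P=np.atleast_2d(P).astype(float)
    c=(P-E[:3,3])@E[:3,:3]
    x=c*[1,-1,-1]; s=x[:,:2]/x[:,2:]
    r2=(s**2).sum(1,keepdims=True); s=s*(1+d["k1"]*r2)
    K=np.asarray(d["intrinsics"]); return s@K[:2,:2].T+K[:2,2]
def ray(d,uv):
    K=np.asarray(d["intrinsics"]);s0=(np.asarray(uv,float)-K[:2,2])/[K[0,0],K[1,1]];s=s0.copy()
    for _ in range(20): s=s0/(1+d["k1"]*(s**2).sum())
    E=np.asarray(d["extrinsics"]);v=E[:3,:3]@[s[0],-s[1],-1];return E[:3,3],v
def atz(d,uv,z):
    o,v=ray(d,uv);return o+v*(z-o[2])/v[2]
def S(p,Q):
    Q=np.atleast_2d(Q).astype(float);c,s=np.cos(p[2]),np.sin(p[2])
    return np.c_[p[0]+c*Q[:,0]-s*Q[:,1],p[1]+s*Q[:,0]+c*Q[:,1],Q[:,2]]
def fit(obs,p0):
    f=lambda p:np.concatenate([(proj(d,S(p,Q))-uv).ravel() for d,Q,uv in obs])
    r=least_squares(f,p0,loss="soft_l1");return r.x,f(r.x).reshape(-1,2)
E
python3 - <<'E'
from h import *
from station import arm
import pickle
top=arm.read_camera("top");side=arm.read_camera("side")
un=lambda a,f,o:(np.array(a)+.5)/f-.5+o
tq=[(0,30,48),(0,-30,48),(42,60,48),(42,-60,48),(-46,60,48),(-46,-60,48),(187,60,40),(187,-60,40)]
tu=un([(172,450),(307,446),(101,353),(373,350),(105,557),(381,551),(91,48),(355,42)],4.6,(310,185))
sq=[(-46,60,48),(42,60,48),(42,-60,48),(-46,-60,48),(0,-30,48),(187,60,40),(187,-60,40)]
su=un([(48,167),(235,145),(272,330),(70,355),(167,294),(518,124),(585,298)],3.7,(235,220))
for o in ([(top,tq,tu)],[(side,sq,su)],[(top,tq,tu),(side,sq,su)]):
    p,r=fit(o,[350,100,0]);print(p,np.round(r,1).tolist())
a,b=[atz(top,un(x,4.6,(310,185)),106) for x in((203,488),(290,407))]
print("key",a,b,(a+b)/2,np.arctan2(*(b-a)[1::-1]),np.linalg.norm(b-a))
a,b=[atz(side,un(x,3.7,(235,220)),106) for x in((100,138),(190,188))]
print("key",a,b,(a+b)/2,np.arctan2(*(b-a)[1::-1]),np.linalg.norm(b-a))
for n,z in (((547,253),56),((497,355),56)): print("vial",atz(top,un(n,4.6,(310,185)),z))
print("timer",atz(top,(291,236),20),"red",atz(top,(219,275),10))
E
```

```text
[438.57810945  71.01375755 -12.53120768] [[-0.0, 0.0], [0.0, 0.2], [0.2, 1.0], [-0.5, 0.3], [0.4, -0.2], [-0.4, -0.4], [0.5, -0.3], [-0.2, -0.3]]
[4.38942208e+02 7.12591602e+01 3.00506149e-02] [[0.7, -0.1], [-0.9, -0.0], [-0.4, 0.1], [-0.2, 0.6], [0.0, -0.5], [0.1, -0.6], [0.7, 0.2]]
[4.38767366e+02 7.11117449e+01 3.27177386e-02] [[-0.1, -0.1], [-0.0, 0.1], [0.2, 0.9], [-0.5, 0.3], [0.3, -0.4], [-0.5, -0.4], [0.7, -0.5], [-0.0, -0.3], [0.5, 0.0], [-1.1, 0.0], [-0.4, 0.1], [-0.2, 0.7], [-0.0, -0.4], [-0.2, -0.7], [0.7, 0.1]]
key [416.72578609  90.40432994 106.        ] [451.14159211  53.94107385 106.        ] [433.9336891   72.17270189 106.        ] -0.814276661639592 50.13997156829059
key [416.82780633  83.88773752 106.        ] [453.23905149  46.97267342 106.        ] [435.03342891  65.43020547 106.        ] -0.7922689717251638 51.85075439566096
vial [526.679145   -65.89668376  56.        ]
vial [480.54370965 -42.64944271  56.        ]
timer [537.44210353 219.18787013  20.        ] red [453.21270077 371.76503637  10.        ]
```

The two cameras agree on the safe to within 0.5 mm: (438.8, 71.1), yaw 0.033. The key bar measures about -0.8 rad in both, which is -0.83 relative to the safe. The description says -0.15 to -0.65, so I'll check from close range. I'll swing in at a short radius and high up, to stay clear of the bottles.

Run:
```python
from h import *
from station import arm
import math
a0=-1.35;pi=math.pi
arm.reach([385*math.cos(a0),385*math.sin(a0),340],[pi,0,-1.33])
a1=0.16
arm.reach([400*math.cos(a1),400*math.sin(a1),340],[pi,0,0.16])
# camera at -tool y; look with tool behind the key
for nm,pos,yaw in (("c1",[438.8,71.1,235],0.77),):
    q=arm.inverse_kinematics(pos,[pi,0,yaw]);print(q)
    arm.reach(pos,[pi,0,yaw])
    d=arm.read_camera("wrist");cv2.imwrite(f"pics/{nm}.png",d["img"][:,:,::-1])
    import pickle;pickle.dump(d,open(nm+".pkl","wb"))
s=arm.observe();print(s["time_s"],s["eef_pos"],s["tool_rot"],s["contact_force"])
print(proj(d,S([438.77,71.11,.0327],[(0,30,48),(0,-30,48),(0,0,56),(42,60,48),(42,-60,48),(-46,60,48),(-46,-60,48),(93,0,50)])))
```

```text
[ 1.33863237e-01  1.87102276e-01  2.03228274e+00 -4.44089210e-16
  9.22207641e-01 -6.36136763e-01]
3.875 [439.21674802  70.68579155 235.83900976] [ 3.14095159e+00 -8.20095114e-04  7.66706113e-01] [-0.39984173  0.30360726 -0.22111487]
[[345.72269127 185.74114626]
 [296.49590003 238.44100618]
 [320.58391062 215.3536822 ]
 [409.43393164 192.88431899]
 [310.20587819 292.63963384]
 [328.65868597 116.02287331]
 [230.85156319 228.73664796]
 [400.36911875 282.90936082]]
```

View pics/c1.png

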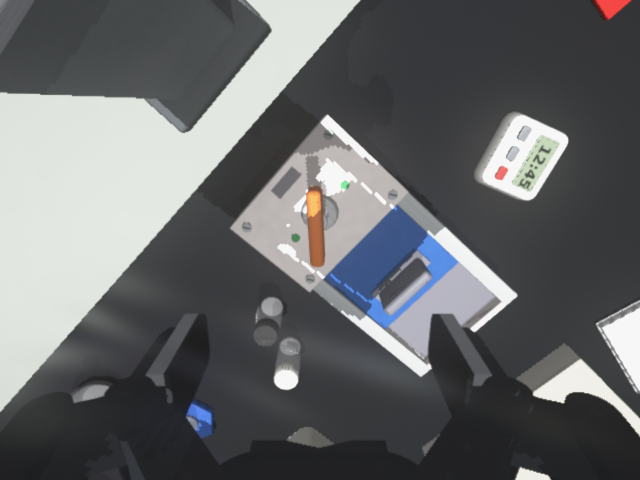

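The wrist view agrees with the fit: the dots are at (345,185) and (296,238), within 1 px of the prediction, and the collar is at (320,213). The key bar runs (314,188)–(317,266). Next I'll fit the bar's direction with all three cameras.

Run:
```python
import pickle
from h import *
d=pickle.load(open("c1.pkl","rb"))
a=d["img"][170:285,270:375];cv2.imwrite("pics/c2.png",cv2.resize(a[:,:,::-1],None,fx=5,fy=5,interpolation=cv2.INTER_CUBIC))
from station import arm
c=np.array([438.77,71.11])
cams={"wrist":d,"top":None,"side":None}
# before-view imgs for top/side (arm absent)
for n in ("top","side"):
    cams[n]=arm.read_camera(n); cams[n]["img"]=cv2.imread(f"pics/a_{n}.png")[:,:,::-1]
masks={}
for n,m in cams.items():
    h=cv2.cvtColor(np.ascontiguousarray(m["img"]),cv2.COLOR_RGB2HSV)
    k=((h[:,:,0]>4)&(h[:,:,0]<20)&(h[:,:,1]>130)&(h[:,:,2]>60)).astype(np.uint8)
    pc=proj(m,[[*c,94]])[0]; yy,xx=np.mgrid[:480,:640]; k[(abs(xx-pc[0])>50)|(abs(yy-pc[1])>50)]=0
    masks[n]=k; print(n,k.sum(),pc)
def iou(n,p):
    x,y,th,tx=p
    Q=np.array([(a,b,z) for a in(-27,27) for b in(-5,5) for z in(82,106)],float)
    P=S([x,y,th],Q)
    # 8x supersample crop
    uv=proj(cams[n],P); o=proj(cams[n],[[*c,94]])[0]-50
    k=np.zeros((800,800),np.uint8);hull=cv2.convexHull(((uv-o+.5)*8).astype(np.float32)).astype(np.int32)
    cv2.fillConvexPoly(k,hull,1)
    M=np.float32([[8,0,(-o[0]+.5)*8],[0,8,(-o[1]+.5)*8]])
    b=cv2.warpAffine(masks[n],M,(800,800),flags=cv2.INTER_NEAREST)
    return (k&b).sum()/((k|b).sum())
from scipy.optimize import minimize
for names in (["wrist"],["top"],["side"],["wrist","top","side"]):
    best=max((minimize(lambda p:-np.mean([iou(n,(p[0],p[1],p[2]/50,0)) for n in names]),[c[0],c[1],t*50],method="Nelder-Mead",options=dict(initial_simplex=[[c[0],c[1],t*50],[c[0]+4,c[1],t*50],[c[0],c[1]+4,t*50],[c[0],c[1],t*50+8]])) for t in(-.4,-.7,-.9)),key=lambda r:-r.fun)
    print(names,best.x[:2],best.x[2]/50,-best.fun)
```

```text
wrist 984 [320.81757758 229.95874852]
top 111 [363.31436455 279.94583613]
side 171 [276.10029098 266.26237661]
['wrist'] [436.03881561  68.61800091] -0.7724904159003404 0.7913573100445473
['top'] [435.00218947  71.32952941] -0.7339800952641804 0.7266556972439325
['side'] [433.30033699  80.47279996] -0.947273852025802 0.42532607418432494
['wrist', 'top', 'side'] [435.31320656  70.13011391] -0.7553649206390753 0.6191963736884126
```

View pics/c2.png

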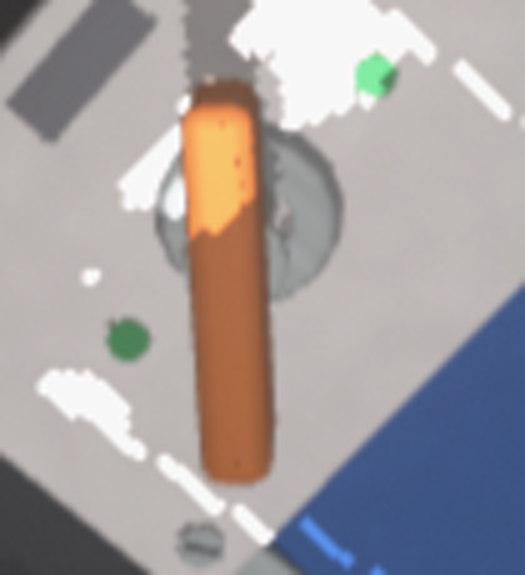

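Bar centre is about (435.5, 70), direction about -0.765. The wrist and top views agree on this. The side mask overlapped poorly (0.43), so I'm not using it. The bar leans about 3 mm off the axis, which the loose fit would explain. I'll grip on the lock's axis so that the grasp stands it upright.

Run:
```python
from h import *
from station import arm
pi=np.pi
arm.grip(45)
yaw=-0.765+pi/2
def st(t=""):
    s=arm.observe();print(t,round(s["time_s"],2),np.round(s["eef_pos"],2),np.round(s["tool_rot"],3),"F",np.round(s["contact_force"],2),"M",np.round(s["moment"],3),"w",round(s["width"],2))
st()
arm.reach([438.0,70.8,140],[pi,0,yaw]); 
arm.move_straight([438.0,70.8,101],speed=80);st("down")
arm.grip(8);st("grip");arm.dwell(0.3);st("grip")
d=arm.read_camera("wrist");cv2.imwrite("pics/d1.png",d["img"][:,:,::-1])
```

```text
4.45 [438.79  71.15 235.1 ] [ 3.141 -0.     0.77 ] F [0.19 0.76 0.97] M [-0.032  0.029  0.024] w 44.88
down 5.56 [438.42  70.86 101.46] [ 3.141e+00 -1.000e-03  8.060e-01] F [ 0.97 -0.06 -0.09] M [-0.    -0.002  0.02 ] w 44.74
grip 5.97 [438.28  70.78 101.32] [ 3.141e+00 -1.000e-03  8.060e-01] F [ 0.78 -0.26  2.19] M [-0.148 -0.037  0.024] w 8.98
grip 6.28 [438.24  70.78 101.1 ] [ 3.141 -0.     0.806] F [ 0.86 -1.58  3.19] M [-0.218 -0.11  -0.01 ] w 9.23
```

View pics/d1.png

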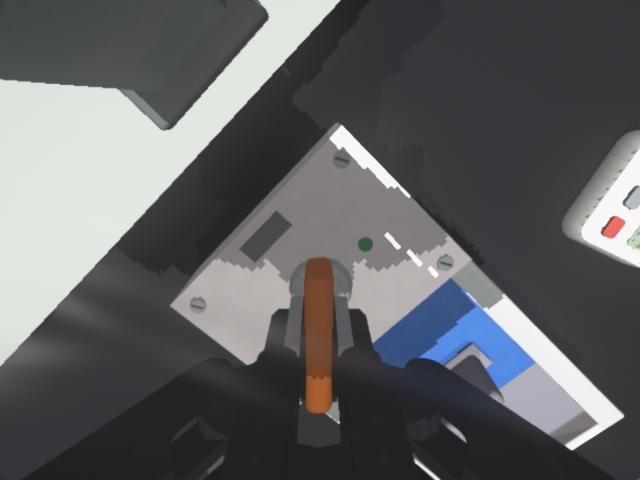

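The bar at (318,335) is held squarely between the pads. Next I'll measure what a light press does at this angle.

```bash
cat >> h.py <<'E'
AX=[438.4,70.9]
def st(arm,t=""):
    s=arm.observe();print(t,round(s["time_s"],2),np.round(s["eef_pos"],2),"yaw",round(s["tool_rot"][2],3),"F",np.round(s["contact_force"],2),"M",np.round(s["moment"],3),"w",round(s["width"],2));return s
E
python3 - <<'E'
from h import *
from station import arm
yaw=-0.765+np.pi/2
for z in (100.5,100,99.5,99,98.5):
    arm.move_straight([*AX,z],[np.pi,0,yaw],speed=20);arm.dwell(.15);s=st(arm,z)
    if s["contact_force"][2]>12: break
E
```

```text
100.5 6.72 [438.32  70.86 100.45] yaw 0.806 F [ 0.17 -1.71  2.34] M [-0.338 -0.078 -0.069] w 9.1
100 7.12 [438.35  70.89 100.01] yaw 0.806 F [-0.29 -1.29  3.09] M [-0.372  0.069  0.027] w 9.07
99.5 7.53 [438.41  70.92  99.67] yaw 0.806 F [-0.55 -1.27  6.32] M [-0.423  0.224  0.021] w 9.29
99 7.92 [438.5   70.92  99.46] yaw 0.806 F [-1.67 -3.15 11.33] M [-0.396  0.38  -0.021] w 9.03
98.5 8.32 [438.59  70.95  99.24] yaw 0.806 F [-2.67 -1.79 15.76] M [-0.425  0.598 -0.06 ] w 9.2
```

The key stops hard about 1.5 mm down at roughly -0.80 relative, so this isn't the slot. I'll sweep anticlockwise under light pressure, at about 8–10 N including the spring.

Run:
```python
from h import *
from station import arm
yaw=-0.765+np.pi/2
for i in range(16):
    yaw+=0.07
    rel=yaw-np.pi/2-.0327
    if rel>0.12: break
    arm.reach([*AX,99.0],[np.pi,0,yaw]);arm.dwell(.08)
    s=st(arm,round(rel,2))
    if s["contact_force"][2]<6.0 or s["contact_force"][2]>25 or abs(s["moment"][2])>0.5: break
```

```text
-0.73 8.66 [438.67  71.06  99.37] yaw 0.876 F [-1.61 -0.97  8.6 ] M [-0.164  0.225  0.041] w 9.01
-0.66 8.99 [438.57  71.03  99.06] yaw 0.944 F [-1.67 -0.01  5.94] M [0.063 0.008 0.051] w 9.29
```

Run:
```python
from h import *
from station import arm
yaw=-0.765+np.pi/2+.14
for z in (98.5,98,97.5,97,96):
    arm.move_straight([*AX,z],[np.pi,0,yaw],speed=20);arm.dwell(.1);s=st(arm,z)
    if s["contact_force"][2]>11: break
```

```text
98.5 9.34 [438.55  71.04  98.41] yaw 0.945 F [1.64 1.53 1.48] M [ 0.372 -0.207  0.035] w 9.12
98 9.69 [438.61  70.99  98.06] yaw 0.946 F [1.   2.83 3.56] M [ 0.506 -0.19   0.028] w 9.26
97.5 10.04 [438.59  70.97  97.57] yaw 0.946 F [0.39 1.91 4.74] M [ 0.568 -0.254  0.098] w 9.34
97 10.39 [438.59  70.95  97.08] yaw 0.946 F [2.37 3.92 4.48] M [ 0.732 -0.287  0.061] w 9.14
96 10.74 [438.58  70.96  96.03] yaw 0.946 F [1.82 3.78 4.15] M [ 0.711 -0.323  0.129] w 8.87
```

The key is sinking against the spring load alone, 4–4.7 N. The slot is found at about -0.66 relative. Pushing it fully in.

Run:
```python
from h import *
from station import arm
yaw=-0.765+np.pi/2+.14
for z in (94.5,93,92,91.2,90.8):
    arm.move_straight([*AX,z],[np.pi,0,yaw],speed=20);arm.dwell(.1);s=st(arm,z)
    if s["contact_force"][2]>9: break
```

```text
94.5 11.09 [438.57  70.93  94.48] yaw 0.946 F [1.66 3.38 2.84] M [ 0.823 -0.454  0.153] w 8.85
93 11.44 [438.55  70.95  93.02] yaw 0.946 F [2.03 3.26 4.08] M [ 0.836 -0.44   0.092] w 9.34
92 11.79 [438.56  70.95  92.13] yaw 0.946 F [2.04 4.2  6.4 ] M [ 0.848 -0.442  0.131] w 9.1
91.2 12.14 [438.61  70.98  91.43] yaw 0.946 F [2.32 3.37 6.05] M [ 0.905 -0.38   0.143] w 8.79
90.8 12.49 [438.68  70.98  91.3 ] yaw 0.946 F [ 0.61  5.2  11.38] M [ 0.842 -0.149  0.113] w 9.03
```

It bottoms at z≈91.4, 10 mm of travel. Turning clockwise while holding it in.

Run:
```python
from h import *
from station import arm
yaw0=-0.765+np.pi/2+.14
tgt=.0327-0.11
n=11
for y in np.linspace(yaw0,tgt,n+1)[1:]:
    arm.reach([*AX,91.0],[np.pi,0,y]);s=st(arm,round(y-np.pi/2-.0327,3))
    if abs(s["moment"][2])>0.6 or not(1<s["contact_force"][2]<25): print("stop");break
```

```text
-0.751 12.74 [438.59  70.96  91.33] yaw 0.852 F [0.71 4.34 8.15] M [ 0.802 -0.271  0.065] w 8.99
-0.844 12.99 [438.5   70.94  91.32] yaw 0.759 F [0.31 3.3  9.82] M [ 0.852 -0.244  0.037] w 9.49
-0.937 13.24 [438.4   70.91  91.31] yaw 0.666 F [0.19 2.92 8.91] M [ 0.829 -0.201  0.117] w 9.11
-1.03 13.49 [438.29  70.88  91.3 ] yaw 0.573 F [0.42 3.63 9.94] M [ 0.731 -0.18   0.037] w 8.84
-1.123 13.74 [438.22  70.86  91.31] yaw 0.48 F [-1.32  3.32 11.29] M [ 0.756 -0.16   0.077] w 9.32
-1.216 13.99 [438.05  70.82  91.29] yaw 0.387 F [-1.58  2.27 10.14] M [ 0.749 -0.072  0.071] w 9.14
-1.309 14.24 [437.98  70.81  91.31] yaw 0.294 F [-1.57  2.81 11.44] M [ 0.734 -0.001  0.103] w 9.27
-1.402 14.49 [437.83  70.81  91.31] yaw 0.201 F [-1.29  1.94 11.38] M [0.701 0.007 0.139] w 8.89
-1.495 14.74 [437.74  70.77  91.28] yaw 0.108 F [-0.89  1.82 12.15] M [0.68  0.055 0.132] w 9.1
-1.588 14.99 [437.64  70.74  91.3 ] yaw 0.015 F [-1.78  2.62 11.93] M [0.713 0.102 0.099] w 9.16
-1.681 15.24 [437.55  70.75  91.28] yaw -0.078 F [-1.82  1.82 12.39] M [0.732 0.114 0.088] w 8.92
```

Run:
```python
from h import *
from station import arm
arm.dwell(.2);st(arm)
d=arm.read_camera("wrist");cv2.imwrite("pics/e1.png",d["img"][:,:,::-1])
print(proj(d,S([438.77,71.11,.0327],[(0,30,48),(0,-30,48)])))
```

```text
15.44 [437.51  70.73  91.27] yaw -0.077 F [-1.59  1.87 13.42] M [0.734 0.099 0.148] w 9.36
[[316.60192011 231.34388905]
 [330.27317218 347.17246225]]
```

View pics/e1.png

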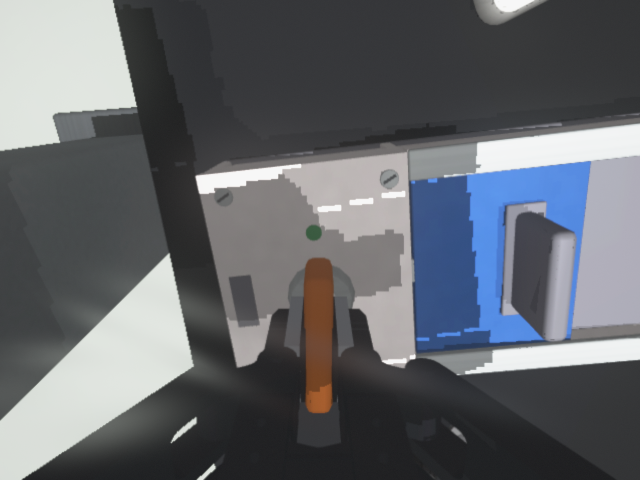

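The key is still square in the jaws, and the upper dot at (314,232) lies nearly on the bar's line. I'll turn it slightly farther to take up the blade's play. That is still short of the stop. Then I'll let it rise and release it.

Run:
```python
from h import *
from station import arm
for r in (-.13,-.15):
    arm.reach([*AX,91.0],[np.pi,0,.0327+r]);arm.dwell(.1);s=st(arm,r)
y=.0327-.15
arm.move_straight([*AX,100.3],[np.pi,0,y],speed=30);st(arm,"up")
arm.grip(45);st(arm,"open")
arm.move_straight([*AX,175],[np.pi,0,y],speed=120)
d=arm.read_camera("wrist");cv2.imwrite("pics/f1.png",d["img"][:,:,::-1]);st(arm)
```

```text
-0.13 15.84 [437.49  70.77  91.3 ] yaw -0.097 F [-2.34  2.6  13.13] M [0.716 0.171 0.153] w 8.91
-0.15 16.19 [437.46  70.77  91.28] yaw -0.117 F [-2.    2.62 13.25] M [0.828 0.188 0.175] w 8.88
up 16.65 [437.66  70.65 100.33] yaw -0.117 F [-2.55 -1.11  4.08] M [-0.112  0.243 -0.079] w 9.12
open 17.08 [438.34  70.88 100.18] yaw -0.117 F [ 0.56 -0.37  0.46] M [0.006 0.025 0.029] w 44.91
 17.91 [437.82  70.84 174.34] yaw -0.117 F [ 0.4  -0.15 -0.14] M [ 0.015  0.003 -0.01 ] w 44.97
```

View pics/f1.png

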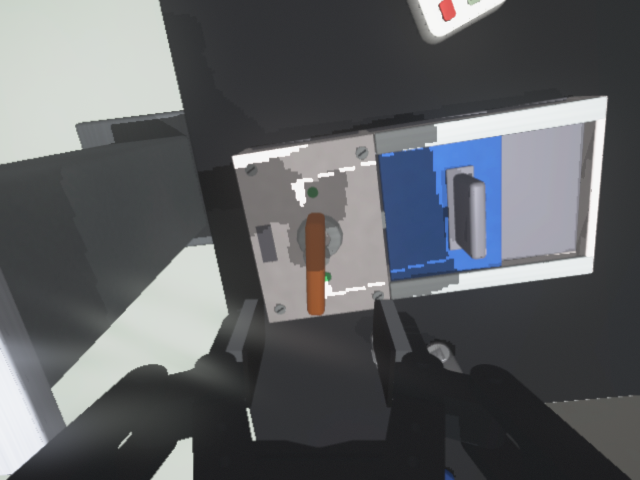

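The key is released and upright, with its bar at (316,263) along the dots (313,192)–(327,277). Now for the tab, with closed jaws in the gap between lock house and tab.

Run:
```python
from h import *
from station import arm
p=[438.77,71.11,.0327];o=[np.pi,0,.0327+np.pi/2]
P=lambda x,z:S(p,[(x,0,z)])[0]
arm.grip(0)
arm.reach(P(68,175),o)
arm.move_straight(P(68,69),speed=100);st(arm,"in gap")
u=np.array([np.cos(p[2]),np.sin(p[2])])
x=68;ok=False
while x<147:
    x+= 2 if x<84 else (4 if x<132 else 1)
    arm.move_straight(P(x,69),speed=40)
    s=arm.observe();f=s["contact_force"][:2]@u
    xr=(s["eef_pos"][:2]-p[:2])@u
    print(x,round(xr,1),round(f,1),round(s["contact_force"][2],1),end=" | ")
    if f<-9: break
print();st(arm)
d=arm.read_camera("top");cv2.imwrite("pics/g1.png",d["img"][:,:,::-1])
```

```text
in gap 21.15 [507.15  73.39  69.5 ] yaw 1.603 F [ 0.61 -0.03 -0.02] M [-0.018 -0.008  0.005] w 0.06
70 70.5 -0.5 0.5 | 72 72.2 -0.1 0.2 | 74 74.2 0.2 0.7 | 76 76.2 -1.1 -0.3 | 78 78.2 -0.1 0.9 | 80 80.2 0.1 0.2 | 82 82.1 0.3 0.9 | 84 84.2 -0.1 -0.4 | 88 88.5 0.1 -0.3 | 92 92.5 0.1 -0.4 | 96 96.5 0.1 -0.5 | 100 100.5 -0.1 0.1 | 104 104.5 -0.5 0.3 | 108 108.5 0.1 -0.4 | 112 112.4 -0.3 -0.4 | 116 116.4 0.1 0.3 | 120 120.4 -0.1 -0.1 | 124 124.4 -0.4 -0.2 | 128 128.5 -0.4 0.1 | 132 132.5 0.1 0.3 | 133 133.1 0.1 0.2 | 134 133.9 -0.2 0.9 | 135 135.1 -0.1 -0.3 | 136 136.2 -0.5 -0.2 | 137 136.9 -0.8 0.7 | 138 137.0 -5.2 3.4 | 139 137.0 -7.7 6.2 | 140 137.1 -11.3 8.7 | 
 28.15 [575.78  75.57  68.68] yaw 1.604 F [-11.27  -0.04   8.67] M [-0.004  1.654 -0.019] w 0.08
```

The finger met the end stop at x=137.0, which is the expected contact at 82 plus the 55 mm of travel. Backing off and checking.

Run:
```python
from h import *
from station import arm
p=[438.77,71.11,.0327];o=[np.pi,0,.0327+np.pi/2]
P=lambda x,z:S(p,[(x,0,z)])[0]
arm.move_straight(P(115,70),speed=60)
arm.move_straight(P(100,230),speed=150);st(arm)
arm.reach([300,50,400],[np.pi,0,.0327+np.pi/2]) if arm.inverse_kinematics([300,50,400],o) is not None else arm.reach([390,60,340],o)
st(arm)
for n in("top","side"):
    d=arm.read_camera(n);cv2.imwrite(f"pics/h_{n}.png",d["img"][:,:,::-1])
    print(n,"tab edges shut/open pred",proj(d,S(p,[(93+55,25,67),(93+55,-25,67),(46+55,-50,34),(46+55,50,34)])))
a=cv2.imread("pics/h_side.png")[220:380,235:405];b=cv2.imread("pics/h_top.png")[185:315,270:450]
cv2.imwrite("pics/h1.png",cv2.resize(a,None,fx=3.7,fy=3.7,interpolation=cv2.INTER_CUBIC))
cv2.imwrite("pics/h2.png",cv2.resize(b,None,fx=4,fy=4,interpolation=cv2.INTER_CUBIC))
```

```text
29.99 [538.21  74.3  229.16] yaw 1.603 F [ 0.37 -0.43 -0.17] M [-0.025  0.021  0.054] w -0.16
 31.12 [300.61  50.07 399.68] yaw 1.604 F [-0.36  0.18  0.04] M [ 0.013 -0.055 -0.045] w -0.16
top tab edges shut/open pred [[347.71945336 209.33052472]
 [372.09820277 208.8214852 ]
 [383.41141794 234.00363377]
 [335.75921638 235.01443727]]
side tab edges shut/open pred [[359.47042372 257.09641567]
 [366.65887387 277.1775723 ]
 [341.77846775 305.16076077]
 [330.06939975 264.19746086]]
```

View pics/h1.png

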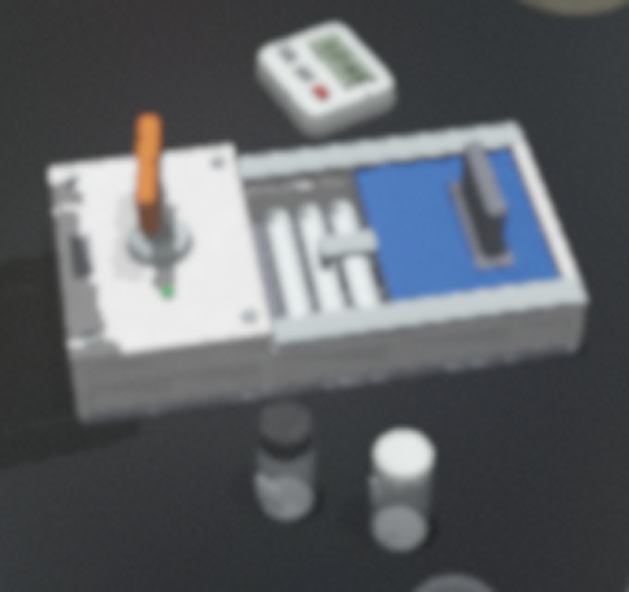

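View pics/h2.png

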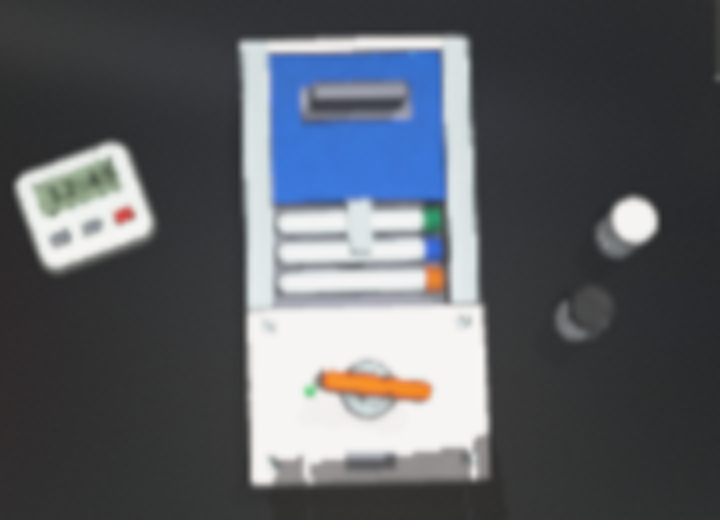

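The lid sits against the end stop. In the side crop its blue edge meets the end rail at (555,275), and its near edge is at (380,300), where the fully open position predicts (395,315). In the top crop the lid fills the far end. The vials and the timer are where they were, and the key points at the dots. Handing in.

Run:
```python
from station import arm
arm.job_done();print(arm.observe()["time_s"])
```

```text
the job is handed in; nothing more can be done
the job is handed in; nothing more can be done
```

The safe is open and the job is handed in, at about 31 s of the 64 s allowed.

- **Key:** I tried it under light pressure and it entered the slot at about -0.66 rad from the safe's x axis. It sank 10 mm. I kept it pushed in and turned it clockwise to about 0.15 rad past the line of the dots, to take up the blade's play, then let it go. It met no stop.
- **Lid:** I pushed it by its tab until it hit the end stop, at the expected 55 mm of travel. The last side and top pictures show it fully open.
- **Surroundings:** In those same pictures the vials and the timer have not visibly moved, and the arm is well clear and touching nothing.

**Checks that disagreed:**
- The key started at about -0.8 rad from the safe's x axis; the description says -0.15 to -0.65.
- Its handle leaned about 3 mm off the lock's axis.
- The side camera's colour fit of the key was poor, so I did not use it.

The highest force read was about 16 N.

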